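# Hang the middle dip measure between its hanging neighbours

## Robot

A 6-joint arm with a two-finger parallel gripper is mounted at the origin on the work surface. World frame = base frame: x ahead of the robot, y to its left, z up, the work surface at z = 0. Lengths are in m, angles in rad, forces in N, time in s.
With the tool pointing down it reaches from about 0.35 to 0.95 m from the base axis. Payload 17.4 kg.
Tool frame: the origin (TCP) lies between the finger pads; the fingertips stand 19 mm ahead of it and the grasp point (between the pads) is the TCP (tip_extent is the distance from the TCP to the fingertips, in m); y points along the fingers, z is the direction in which the jaws open and shut, and the axes are right-handed (so a half turn about y gives the same grasp; the last joint's range is limited). The gripper opens to 93 mm and grips with 3 to 60 N. Pads are 15 mm wide; open, the fingers measure 128 mm over their backs; the gripper's body (75 mm by 188 mm) begins 65 mm behind the grasp point.
Start: joints at [-1.232, 0.116, 1.442, -0, 1.584, -0.038], TCP at [0.248, -0.628, 0.238] pointing down, gripper open.
Joint ranges: [-2.83, 2.83], [-0.83, 2.19], [0.07, 2.5], [-1.14, 4.28], [0.01, 3], [-2.97, 2.97]. Speed limits (rad/s): [1.89, 1.89, 2.22, 3.14, 3.14, 3.14].

## Interface

Orientations are given as a unit quaternion [w, x, y, z].
In Python, from station import * gives the robot as it stands. Calls block until the motion is done:
- move_pose(position, orientation): joint-space move of the TCP to a pose.
- move_l(position, rotation=None, speed=0.15, guard=None): straight line of the TCP; rotation=None keeps the orientation; speed is the mean speed in m/s. With guard (N) it stops when the force on the tool has changed by that much, and returns True; else False.
- move_j(angles): joint-space move.
- set_gripper(opening, effort=None): opening from 0.0 (shut) to 1.0 (fully open); effort is the grip in N (None keeps the last); returns when the fingers have stopped.
- hold(seconds).
- solve_ik(position, orientation): joint angles nearest the present ones, or None.
- grab_frame(name): name is "side" or "top"; returns (picture, depth): 384x512x3 uint8, blue, green, red; 384x512 float32, m along the optical axis (not along the pixel's ray), 0 where there is no reading.
- get_calibration(name): a dict with "camera_matrix" (3x3 intrinsics, pixels), "rvec" (rotation vector, rad) and "tvec" (3), from world to camera coordinates, as OpenCV has them. Camera axes: x right, y down, z forward; pixel columns grow to the right and rows downward; lengths in m; the calibration is good to about 2 mm. A picture is of the moment at which its call begins. get_calibration takes no time and is no camera call.
A pose or a line that the arm cannot do raises PlanningError and nothing moves.
- hand_in(): hands the job in, once; it reports no verdict.
Readings, each from a call of its own:
- read_t(): time.
- read_joint_positions(): joint angles.
- read_joint_velocities(): joint speeds.
- read_effort(): joint torques, N m.
- read_tcp_pos(): TCP position.
- read_orientation(): TCP orientation.
- read_force(): force on the tool from outside, world axes, zero at the start.
- read_moment(): the same for the moment, N m.
- read_grip_width(): opening from 0.0 (shut) to 1.0 (fully open).
Only numpy, scipy, OpenCV 4.12 (cv2) and the standard library are available. Lean on these libraries where they do the work, as an engineer would, in place of code of your own. Each camera call takes 0.05 s, during which the arm holds its last target. There are 200 camera calls.

## Task

The washed middle-sized dip measure lies on the counter; hang it in the draining tub with the other two: hooked over the same long rim on the robot's side, cup inside the tub, between the large one and the small one, its hook fully down. The two leave too little room, so slide them apart along the rim without lifting them off it or knocking them down; let the measure down gently, without banging or forcing it, until the rim carries it before you let go, and leave everything else where it is.

Things in the scene. Friction and masses are not known exactly. Their poses are not given: they have to be found in the camera images.
- dipper_mid: The middle of three steel dip measures. Upright strap handle 16 mm wide (y), 2.5 thick, its top bent into a hook. Origin: under the crown, midway between the legs (rests on the rim); crown top 2.5 mm above; mouth 12 mm, 17 mm over the legs; free leg on the -x side, 20 mm long; handle on the +x side, down 130 mm to the cup's flat underside. Cup stands out to +x.
- dipper_large: The largest of three steel dip measures. Upright strap handle 16 mm wide (y), 2.5 thick, its top bent into a hook. Origin: under the crown, midway between the legs (rests on the rim); crown top 2.5 mm above; mouth 12 mm, 17 mm over the legs; free leg on the -x side, 20 mm long; handle on the +x side, down 140 mm to the cup's flat underside. Cup stands out to +x.
- dipper_small: The smallest of three steel dip measures. Upright strap handle 16 mm wide (y), 2.5 thick, its top bent into a hook. Origin: under the crown, midway between the legs (rests on the rim); crown top 2.5 mm above; mouth 12 mm, 17 mm over the legs; free leg on the -x side, 20 mm long; handle on the +x side, down 120 mm to the cup's flat underside. Cup stands out to +x.
- dipper_mid_cup (a point): centre of the mouth of that measure's cup: straight open cup 52 mm across, 45 mm tall, axis 34.5 mm to the +x of its body's origin. About 0.1 kg. It lies on its handle on the counter right of the tub, cup uppermost, resting on the handle's foot and the free leg's tip: the handle slopes 7.5 degrees up to the hook, its back 13 mm off the counter 30 mm from the crown. It can stand on its cup.
- dipper_large_cup (a point): centre of the mouth of that measure's cup: straight open cup 62 mm across, 50 mm tall, axis 39.5 mm to the +x of its body's origin. Hangs on the tub's near rim, to the left or right of the small one, about 2 degrees off plumb; pushed at its handle or hook it slides along the rim with a newton or so.
- dipper_small_cup (a point): centre of the mouth of that measure's cup: straight open cup 42 mm across, 40 mm tall, axis 29.5 mm to the +x of its body's origin. Hangs on the same rim, its cup 22 to 46 mm clear of the large one's; slides and leans like that one.
- rim (a point): middle of the top of the draining tub's long rim nearest the robot, 165 mm above the counter. y runs along the rim, x across the tub, into it. The rim is a round rolled bead 8 mm in diameter, centred 4 mm below this point, on a wall 4 mm thick. It is free 145 mm to either side of this point, up to the end walls' bead.
- tub: the fixed rectangular steel draining tub, 200 mm along x and 300 mm along y between the centre lines of its walls, 165 mm tall, the rolled rim all round, inner floor 8 mm up; a wooden frame 40 mm tall and 20 mm wide round its foot. Origin at the centre of its underside, axes as at the rim.
- jar: clear lidded jar, 68 mm across, 85 mm tall; a bystander; origin at its underside
- can: red drinks can, 66 mm across, 115 mm tall; a bystander; origin at its underside
- flask: white bottle with a blue cap, 68 mm across, 170 mm tall; a bystander; origin at its underside
- pot: white plastic cup, 90 mm across, 75 mm tall; a bystander; origin at its underside
- mug: aluminium mug, 74 mm across, 80 mm tall; a bystander; origin at its underside
- spatula: wooden-handled spatula, about 200 mm long, lying on the tub's floor along its far side; a bystander; origin at its underside
- saucer: white bowl, 100 mm across, 30 mm tall; a bystander; origin at its underside
Things that resemble listed ones, but are neither listed nor needed, are in the scene too. What is shaped like the dipper_mid but black or purple is not meant.

How it is judged:
By the outcome, as a careful person would: the job done as asked, in the order asked, and still so for the second after the job is handed in, with the robot touching nothing.
It also fails if it takes over 72 s, if anything falls off the work surface, if the arm or the gripper's body presses on something with over 40 N, if the wrist force passes 120 N, or if a joint passes its speed limit or range.

## Working session

There is one attempt and no reset: what is moved stays moved. The work goes in short steps, each a Python script; the robot and the scene stay as the last script left them, time stands still between calls to the robot, and variables do not carry over. Pictures are saved under pics/ and viewed, about 8 in all and at most 12, crops included, and the job is handed in when it is done.

```bash
ls; mkdir -p pics
cat > h.py <<'E'
from station import *
import numpy as np, cv2
def cal(n):
    c=get_calibration(n);K=np.array(c["camera_matrix"],float);R=cv2.Rodrigues(np.array(c["rvec"],float))[0];t=np.array(c["tvec"],float).ravel()
    return K,R,t
def pts(n,d):
    K,R,t=cal(n);v,u=np.mgrid[:d.shape[0],:d.shape[1]]
    c=np.stack([(u-K[0,2])/K[0,0]*d,(v-K[1,2])/K[1,1]*d,d],-1)
    w=(c-t)@R; w[d<=0]=np.nan
    return w
def ray(n,u,v,z):
    K,R,t=cal(n);o=-R.T@t;r=R.T@np.array([(u-K[0,2])/K[0,0],(v-K[1,2])/K[1,1],1]);return o+r*(z-o[2])/r[2]
def proj(n,p):
    K,R,t=cal(n);q=K@(R@np.array(p,float)+t);return q[:2]/q[2]
E
python3 - <<'E'
from h import *
for n in("side","top"):
    p,d=grab_frame(n);cv2.imwrite(f"pics/{n}0.png",p);np.save(f"{n}0.npy",d)
    K,R,t=cal(n);print(n,K[0,0],-R.T@t,R[2],np.mean(d>0))
    w=pts(n,d)
print(read_t(),read_orientation())
E
```

```text
pics
side 467.14528512651873 [0.46287854 0.83841404 1.02831759] [ 0.05311846 -0.6808373  -0.73050599] 0.9959208170572916
top 460.28248233068393 [ 0.40129712 -0.02686049  1.49064345] [ 0.0950429   0.02217301 -0.99522621] 0.9959259033203125
0.1 [ 0.13237461 -0.13248918  0.69493849 -0.69425073]
```

View pics/side0.png

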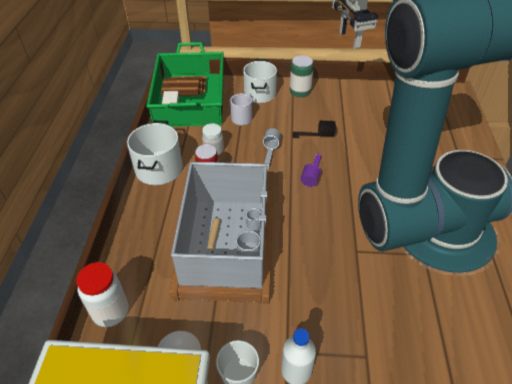

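View pics/top0.png

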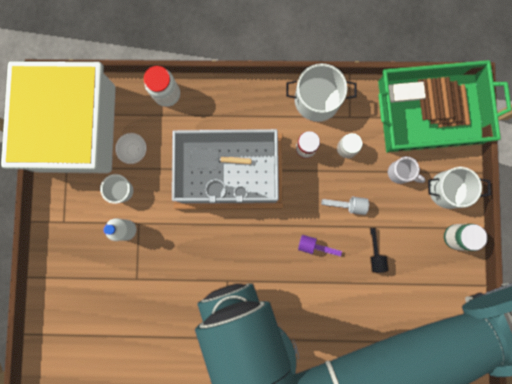

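The images show the tub at top-view columns 172–278, rows 130–202, with its near rim at row ~200. The large cup is at (215,188) and the small one at (240,192).
Candidates for the mid measure: steel at top (345,205) / side (270,147); purple at top (320,246); black at top (378,250). The steel one fits the description, so I'm checking it in a close crop.

Run:
```python
from h import *
t=cv2.imread("pics/top0.png");s=cv2.imread("pics/side0.png")
a=cv2.resize(t[170:225,170:380],None,fx=3.8,fy=3.8,interpolation=cv2.INTER_CUBIC)
b=cv2.resize(s[120:265,225:325],None,fx=2.6,fy=2.6,interpolation=cv2.INTER_CUBIC)
o=np.zeros((a.shape[0]+b.shape[0]+0,800,3),np.uint8);o[:a.shape[0],:a.shape[1]]=a[:,:800];o[a.shape[0]:,:b.shape[1]]=b
cv2.imwrite("pics/crop.png",o)
for n in("top","side"):
    w=pts(n,np.load(n+"0.npy"))
    # rim near: points z .155-.175
    X,Y,Z=w[...,0],w[...,1],w[...,2]
    print(n)
    if n=="top":
        m=np.zeros(Z.shape,bool);m[120:215,160:290]=1
        m&=(Z>.150)&(Z<.18); print("rim x",np.percentile(X[m],[0,1,50,99,100]),"y",np.percentile(Y[m],[0,1,99,100]),"z",np.median(Z[m]))
        m2=np.zeros(Z.shape,bool);m2[190:225,310:380]=1
        m2&=(Z>.008)
        x,y,z=X[m2],Y[m2],Z[m2];i=np.argsort(y)
        for lo in np.arange(y.min(),y.max(),.008):
            k=(y>=lo)&(y<lo+.008)
            if k.any():print(f"y {lo:.3f} n{k.sum()} x {x[k].min():.3f} {x[k].max():.3f} {np.median(x[k]):.3f} z {z[k].min():.3f} {z[k].max():.3f} {np.median(z[k]):.3f}")
    else:
        m2=np.zeros(Z.shape,bool);m2[125:172,255:285]=1
        m2&=(Z>.008)&(Y<-.17)
        x,y,z=X[m2],Y[m2],Z[m2]
        for lo in np.arange(y.min(),y.max(),.008):
            k=(y>=lo)&(y<lo+.008)
            if k.any():print(f"y {lo:.3f} n{k.sum()} x {x[k].min():.3f} {x[k].max():.3f} {np.median(x[k]):.3f} z {z[k].min():.3f} {z[k].max():.3f} {np.median(z[k]):.3f}")
```

```text
top
rim x [0.49303335 0.49465816 0.59794305 0.70660738 0.70846205] y [-0.06866764 -0.06821698  0.23803774  0.23956855] z 0.16584260528032754
y -0.401 n4 x 0.496 0.538 0.515 z 0.008 0.010 0.009
y -0.393 n3 x 0.448 0.508 0.464 z 0.008 0.011 0.008
y -0.385 n1 x 0.509 0.509 0.509 z 0.009 0.009 0.009
y -0.377 n4 x 0.467 0.525 0.507 z 0.008 0.011 0.009
y -0.369 n1 x 0.470 0.470 0.470 z 0.008 0.008 0.008
y -0.361 n9 x 0.466 0.515 0.502 z 0.012 0.058 0.050
y -0.353 n42 x 0.450 0.519 0.492 z 0.009 0.061 0.053
y -0.345 n39 x 0.450 0.547 0.492 z 0.009 0.062 0.055
y -0.337 n46 x 0.453 0.534 0.492 z 0.009 0.061 0.054
y -0.329 n44 x 0.471 0.546 0.495 z 0.010 0.061 0.055
y -0.321 n60 x 0.440 0.546 0.498 z 0.008 0.065 0.055
y -0.313 n60 x 0.469 0.524 0.496 z 0.009 0.064 0.026
y -0.305 n24 x 0.474 0.530 0.497 z 0.008 0.043 0.015
y -0.297 n11 x 0.494 0.523 0.501 z 0.008 0.020 0.012
y -0.289 n15 x 0.443 0.530 0.501 z 0.008 0.016 0.011
y -0.281 n13 x 0.494 0.510 0.500 z 0.009 0.018 0.015
y -0.273 n17 x 0.446 0.510 0.500 z 0.008 0.022 0.013
y -0.265 n12 x 0.471 0.516 0.505 z 0.011 0.022 0.017
y -0.257 n1
[... 712 characters left out ...]
z 0.009 0.059 0.036
y -0.314 n46 x 0.471 0.516 0.490 z 0.008 0.061 0.041
y -0.306 n39 x 0.470 0.519 0.493 z 0.009 0.060 0.024
y -0.298 n13 x 0.471 0.509 0.496 z 0.009 0.043 0.012
y -0.290 n8 x 0.489 0.505 0.494 z 0.008 0.014 0.010
y -0.282 n6 x 0.492 0.505 0.500 z 0.009 0.014 0.010
y -0.274 n6 x 0.491 0.504 0.496 z 0.010 0.015 0.013
y -0.266 n11 x 0.485 0.507 0.500 z 0.008 0.017 0.013
y -0.258 n4 x 0.494 0.507 0.497 z 0.011 0.016 0.014
y -0.250 n10 x 0.493 0.506 0.500 z 0.014 0.019 0.017
y -0.242 n9 x 0.496 0.509 0.506 z 0.011 0.020 0.016
y -0.234 n5 x 0.496 0.509 0.502 z 0.014 0.019 0.017
y -0.226 n8 x 0.499 0.508 0.503 z 0.016 0.021 0.019
y -0.218 n7 x 0.498 0.502 0.501 z 0.009 0.023 0.017
```

View pics/crop.png

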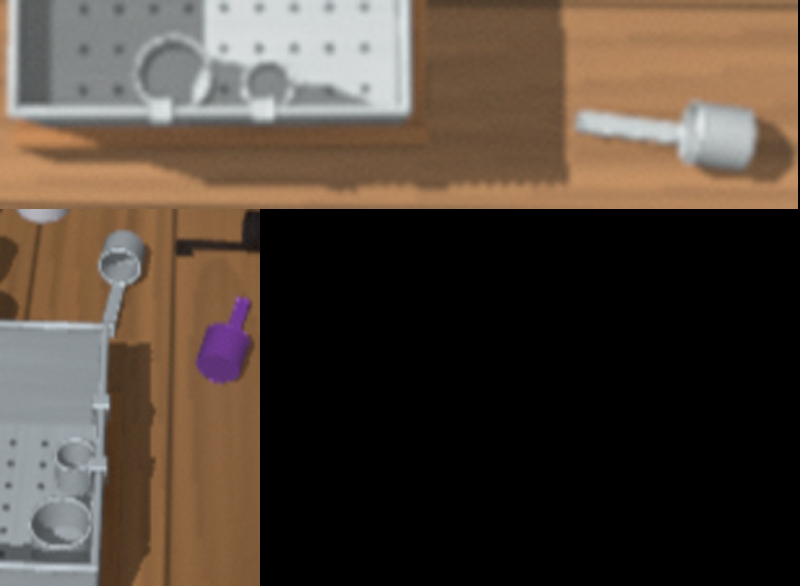

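Top crop: the steel measure is silver, with its cup on the right at full-image (358,206) and the hook end at (322,202), so the choice is confirmed. The large hook is at about (212,199) and the small one at (239,199). Next I'm refining the rim, the hooks and the strap from both views.

Run:
```python
from h import *
W={n:pts(n,np.load(n+"0.npy")) for n in("top","side")}
I={n:cv2.imread(f"pics/{n}0.png") for n in W}
for n in W:
    w=W[n];X,Y,Z=w[...,0],w[...,1],w[...,2]
    print(n)
    for lo,hi in((-.06,-.02),(-.02,.01),(.15,.18),(.18,.23)):
        m=(abs(Z-.165)<.006)&(Y>lo)&(Y<hi)&(X>.48)&(X<.53)
        m2=(abs(Z-.165)<.006)&(Y>lo)&(Y<hi)&(X>.68)&(X<.73)
        print("rim",lo,m.sum(),X[m].mean().round(4),X[m].min().round(4),X[m].max().round(4),Z[m].mean().round(4),"far",X[m2].mean().round(4))
    # points sticking to outside of rim / above: hooks
    m=(Z>.148)&(Z<.175)&(X>.485)&(X<.4975)&(Y>-.06)&(Y<.23)
    print("hook pts y",np.sort(Y[m]).round(3), "z max",Z[m].max() if m.any() else None)
    # cups
    m=(Z>.05)&(Z<.125)&(X>.508)&(X<.59)&(Y>-.04)&(Y<.2)
    h,e=np.histogram(Y[m],np.arange(-.04,.2,.008));print("cup hist",list(zip(e.round(3),h)))
    # mid strap by colour
    hs=cv2.cvtColor(I[n],cv2.COLOR_BGR2HSV)
    m=(hs[...,1]<60)&(hs[...,2]>90)
    r=np.zeros(m.shape,bool)
    if n=="top": r[190:222,312:380]=1
    else: r[122:172,255:290]=1
    m&=r
    v,u=np.nonzero(m)
    P=np.array([ray(n,a,b,.015) for a,b in zip(u,v)])
    for lo in np.arange(-.36,-.2,.012):
        k=(P[:,1]>=lo)&(P[:,1]<lo+.012)&(P[:,0]<.53)
        if k.any(): print(f"{lo:.3f} n{k.sum()} x {P[k,0].min():.4f} {P[k,0].max():.4f} mean {P[k,0].mean():.4f} ymax {P[k,1].max():.4f}")
```

```text
top
rim -0.06 40 0.5044 0.5012 0.5079 0.165 far 0.704
rim -0.02 27 0.5033 0.5007 0.5074 0.1654 far 0.7024
rim 0.15 28 0.4987 0.4953 0.5022 0.1655 far 0.6988
rim 0.18 55 0.4997 0.4947 0.5236 0.1655 far 0.6984
hook pts y [0.035 0.035 0.038 0.038 0.041 0.041 0.044 0.044 0.047 0.047 0.088 0.091
 0.093 0.096 0.099 0.102 0.105 0.108 0.111 0.111 0.113 0.113 0.116 0.116
 0.119 0.119 0.122 0.122 0.124 0.124 0.128 0.131 0.134 0.137 0.139 0.143
 0.146 0.147 0.151 0.154 0.157 0.161 0.163 0.166 0.168 0.171 0.175 0.177
 0.181 0.182 0.186 0.19  0.192 0.195 0.197 0.2   0.204 0.205 0.209 0.212
 0.216 0.217 0.22  0.22  0.224 0.227 0.23 ] z max 0.17267675576768673
cup hist [(np.float64(-0.04), np.int64(0)), (np.float64(-0.032), np.int64(0)), (np.float64(-0.024), np.int64(0)), (np.float64(-0.016), np.int64(0)), (np.float64(-0.008), np.int64(0)), (np.float64(0.0), np.int64(0)), (np.float64(0.008), np.int64(0)), (np.float64(0.016), np.int64(7)), (np.float64(0.024), np.int64(22)), (np.float64(0.032), np.int64(15)), (np.float64(0.04), np.int64(19)), (np.float64(0.048), np.int64(16)), (np.float64(0.056), np.
[... 3795 characters left out ...]
mean 0.4968 ymax -0.3482
-0.348 n28 x 0.4713 0.5208 mean 0.4937 ymax -0.3379
-0.336 n41 x 0.4675 0.5205 mean 0.4917 ymax -0.3241
-0.324 n40 x 0.4672 0.5200 mean 0.4962 ymax -0.3130
-0.312 n34 x 0.4703 0.5159 mean 0.4909 ymax -0.3001
-0.300 n23 x 0.4763 0.5089 mean 0.4939 ymax -0.2896
-0.288 n12 x 0.4884 0.5047 mean 0.4954 ymax -0.2761
-0.276 n15 x 0.4912 0.5044 mean 0.4978 ymax -0.2656
-0.264 n14 x 0.4906 0.5069 mean 0.4979 ymax -0.2522
-0.252 n16 x 0.4933 0.5094 mean 0.5014 ymax -0.2419
-0.240 n17 x 0.4931 0.5115 mean 0.5024 ymax -0.2280
-0.228 n19 x 0.4954 0.5298 mean 0.5105 ymax -0.2178
-0.216 n35 x 0.4950 0.5295 mean 0.5126 ymax -0.2043
-0.204 n26 x 0.4975 0.5287 mean 0.5123 ymax -0.1920
```

```bash
cat >> h.py <<'E'
from scipy.spatial.transform import Rotation as Ro
def quat(M):
    q=Ro.from_matrix(M).as_quat();return [float(v) for v in (q[3],q[0],q[1],q[2])]
def tool(a,j):
    "approach a, jaw axis j"
    a=np.array(a,float);a/=np.linalg.norm(a);j=np.array(j,float);j-=a*(j@a);j/=np.linalg.norm(j)
    return quat(np.column_stack([np.cross(a,j),a,j]))
RIM=np.array([-.021,1,0]);RIM/=np.linalg.norm(RIM)
E
python3 - <<'E'
from h import *
q=tool([0,0,-1],RIM);q2=tool([0,0,-1],-RIM)
for k in(q,q2):print(solve_ik([.522,.08,.26],k))
set_gripper(0.0,20)
s=solve_ik([.522,.08,.26],q); qq=q if s is not None and abs(s[5])<2.6 else q2
move_pose([.522,.08,.26],qq);print(read_t(),read_grip_width())
print(move_l([.522,.08,.164],speed=.12,guard=5),read_force())
h=move_l([.500,.08,.164],speed=.03,guard=2);print("contact",h,read_tcp_pos(),read_force(),read_t())
E
```

```text
[ 1.03767878e-01 -2.11744134e-01  1.72192858e+00 -4.44089210e-16
  1.63140821e+00 -1.48802536e+00]
[ 0.10376788 -0.21174413  1.72192858  0.          1.63140821  1.65356729]
4.2333 0.005002117185306541
False [ 0.04100221 -0.46627191  0.30807102]
contact True [0.51144273 0.0799943  0.16419546] [3.94189807 0.53694634 2.27820309] 5.6417
```

Run:
```python
from h import *
def at(y,z=.164,dx=.0022): return [.5114+dx-.021*(y-.08),y,z]
move_l(at(.08),speed=.05)
f0=np.array(read_force())
print(move_l(at(.1245),speed=.03,guard=8),read_tcp_pos(),np.array(read_force())-f0)
move_l(at(.080),speed=.1)
print(move_l(at(.0415),speed=.03,guard=8),read_tcp_pos(),np.array(read_force())-f0)
move_l(at(.08),speed=.1)
move_l(at(.08,.30),speed=.2)
print(read_t())
M=quat(np.eye(3))
# park to see: toward the mid dipper approach
zb=np.array([.128,.99,0]);xb=np.array([zb[1],-zb[0],0])
q=tool([0,0,-1],xb);q2=tool([0,0,-1],-xb)
print(solve_ik([.501,-.252,.2],q),solve_ik([.501,-.252,.2],q2))
s=solve_ik([.501,-.252,.2],q)
move_pose([.501,-.252,.2],q if abs(s[5])<2.5 else q2);print(read_t())
for n in("side","top"):
    p,d=grab_frame(n);cv2.imwrite(f"pics/{n}1.png",p);np.save(f"{n}1.npy",d)
a=cv2.imread("pics/top1.png")[120:260,165:385];b=cv2.imread("pics/side1.png")[110:300,160:330]
o=np.zeros((600,800,3),np.uint8);a=cv2.resize(a,None,fx=2.4,fy=2.4);b=cv2.resize(b,None,fx=1.55,fy=1.55)
a=a[:,:528];o[:a.shape[0],:a.shape[1]]=a;o[:b.shape[0],530:530+b.shape[1]]=b
cv2.imwrite("pics/c1.png",o)
```

```text
False [0.51264698 0.12442976 0.16397829] [ 0.91905491 -1.88995863  1.45314263]
False [0.51438606 0.0415932  0.16397861] [ 0.56763388  0.88882858 -0.03918115]
10.9167
[-5.11525784e-01 -1.21116703e-01  1.73911101e+00 -4.44089210e-16
  1.52359834e+00 -3.82946162e-01] [-5.11525784e-01 -1.21116703e-01  1.73911101e+00 -4.44089210e-16
  1.52359834e+00  2.75864649e+00]
12.225
```

View pics/c1.png

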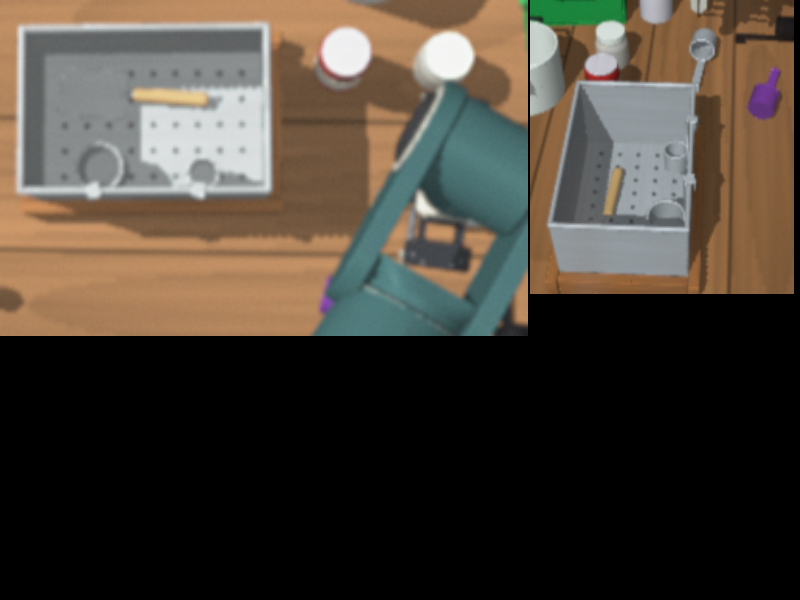

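The large hook has slid to top-crop x≈93 (full image 204) and the small one to x≈198 (full 247.5); both still hang. The gripper is above the steel measure. I'm checking the gap and planning the stand-up (IK only).

```bash
cat >> h.py <<'E'
t75=np.radians(7.5)
hz=np.array([.124,.992,0]);hz/=np.linalg.norm(hz)
zb=hz*np.cos(t75)+np.array([0,0,np.sin(t75)]);xb=-hz*np.sin(t75)+np.array([0,0,np.cos(t75)]);yb=np.cross(zb,xb)
RB=np.column_stack([xb,yb,zb])           # lying body
lean=np.radians(20)
aL=-np.array([0,0,1])*np.cos(lean)-hz*np.sin(lean)
def Rq(q): return Ro.from_quat([q[1],q[2],q[3],q[0]]).as_matrix()
def up(h):  # upright body with cup toward -h
    x=-np.array([h[0],h[1],0])/np.hypot(h[0],h[1]);z=np.array([0,0,1.]);return np.column_stack([x,np.cross(z,x),z])
GRASP=np.array([.5034,-.2425,.0235]); GRASP=GRASP-0*GRASP
E
python3 - <<'E'
from h import *
print(proj("side",[.501,-.252,.2]))
for n,z in(("top",.1675),):
    for u in(203.75,247.5):print(n,ray(n,u,199,z))
w=pts("side",np.load("side1.npy"));w2=pts("top",np.load("top1.npy"))
for w in(w,w2):
    X,Y,Z=w[...,0],w[...,1],w[...,2]
    m=(Z>.05)&(Z<.125)&(X>.508)&(X<.59)&(Y>-.05)&(Y<.22);y=np.sort(Y[m]);g=np.diff(y);i=g.argmax();print("cups y",y[[0,1,2]],y[i],y[i+1],y[-3:])
for sg in(1,-1):
    q=tool(aL,sg*yb);print("lying",sg,solve_ik(GRASP,q),solve_ik(GRASP+[0,0,.25],q))
    Rt=Rq(q)
    for h in((1,0),(.94,-.34),(.8,-.6),(.98,.2)):
        Qs=quat(up(h)@RB.T@Rt)
        for p in((.50,-.2),(.55,-.2),(.6,-.2)):
            for z in(.11,.26):
                s=solve_ik([*p,z],Qs);print(sg,h,p,z,None if s is None else np.round(s,2))
E
```

```text
[268.65067262 109.9079296 ]
top [0.49881268 0.14292265 0.1675    ]
top [0.50060328 0.01647595 0.1675    ]
cups y [-0.00580476 -0.00573698 -0.00558542] 0.0401422227903206 0.1175041387107637 [0.16785498 0.16788208 0.17070265]
cups y [-0.00662782 -0.00649418 -0.00646441] 0.033244408081565785 0.1160455848627638 [0.18003587 0.18005396 0.18006866]
lying 1 [-0.32424458 -0.02107533  1.97508815 -0.37719449  1.14357624 -0.04965056] [-0.32424458 -0.19376572  1.71236936 -0.341891    1.55199861 -0.20565792]
1 (1, 0) (0.5, -0.2) 0.11 [-0.76 -0.54  2.46  1.24  0.7   0.01]
1 (1, 0) (0.5, -0.2) 0.26 [-0.76 -0.71  2.3   0.94  0.86  0.43]
1 (1, 0) (0.55, -0.2) 0.11 [-0.66 -0.4   2.38  1.31  0.6  -0.03]
1 (1, 0) (0.55, -0.2) 0.26 [-0.66 -0.58  2.23  0.93  0.75  0.45]
1 (1, 0) (0.6, -0.2) 0.11 [-0.58 -0.27  2.29  1.37  0.52 -0.06]
1 (1, 0) (0.6, -0.2) 0.26 [-0.58 -0.46  2.16  0.93  0.66  0.46]
1 (0.94, -0.34) (0.5, -0.2) 0.11 None
1 (0.94, -0.34) (0.5, -0.2) 0.26 [-0.5  -0.82  2.36  0.27  0.53  1.27]
1 (0.94, -0.34) (0.55, -0.2) 0.11 [-0.43 -0.48  2.43  0.59  0.13  0.95]
1 (0.94, -0.34) (0.55, -0.2) 0.26
[... 1707 characters left out ...]
.6) (0.5, -0.2) 0.11 None
-1 (0.8, -0.6) (0.5, -0.2) 0.26 [-0.25 -0.77  2.33 -0.63  0.62 -0.84]
-1 (0.8, -0.6) (0.55, -0.2) 0.11 None
-1 (0.8, -0.6) (0.55, -0.2) 0.26 [-0.21 -0.61  2.25 -0.74  0.58 -0.71]
-1 (0.8, -0.6) (0.6, -0.2) 0.11 None
-1 (0.8, -0.6) (0.6, -0.2) 0.26 [-0.19 -0.46  2.16 -0.83  0.56 -0.6 ]
-1 (0.98, 0.2) (0.5, -0.2) 0.11 None
-1 (0.98, 0.2) (0.5, -0.2) 0.26 [-0.85 -0.59  2.24  1.06  1.08 -2.96]
-1 (0.98, 0.2) (0.55, -0.2) 0.11 [-0.75 -0.3   2.31  1.3   0.85  2.96]
-1 (0.98, 0.2) (0.55, -0.2) 0.26 [-0.75 -0.48  2.17  1.07  0.97 -2.95]
-1 (0.98, 0.2) (0.6, -0.2) 0.11 [-0.67 -0.19  2.22  1.34  0.78  2.96]
-1 (0.98, 0.2) (0.6, -0.2) 0.26 [-0.67 -0.37  2.1   1.07  0.89 -2.94]
```

Run:
```python
from h import *
q=tool(aL,yb);set_gripper(.5,50)
move_pose(GRASP-aL*.09,q)
print(move_l(GRASP,speed=.08,guard=4),read_tcp_pos(),read_t())
set_gripper(0,50);print("grip",read_grip_width()*93)
move_l(GRASP+[0,0,.25],speed=.2);print("grip",read_grip_width()*93)
Qs=quat(up((.98,.2))@RB.T@Rq(q))
move_pose([.54,-.23,.20],Qs)
print(read_t(),read_grip_width()*93,read_force())
for n in("side","top"):
    p,d=grab_frame(n);cv2.imwrite(f"pics/{n}2.png",p);np.save(f"{n}2.npy",d)
b=cv2.imread("pics/side2.png");u,v=proj("side",[.54,-.23,.2]).astype(int);a=cv2.imread("pics/top2.png")
b=cv2.resize(b[max(0,v-60):v+90,u-80:u+80],None,fx=3,fy=3);u,v=proj("top",[.54,-.23,.2]).astype(int)
a=cv2.resize(a[v-70:v+80,u-55:u+55],None,fx=3,fy=3)
o=np.zeros((460,800,3),np.uint8);o[:b.shape[0],:b.shape[1]]=b;o[:a.shape[0],480:480+a.shape[1]]=a[:,:320];cv2.imwrite("pics/c2.png",o)
```

```text
False [ 0.50372073 -0.24247688  0.02404291] 14.975
grip 14.117312701608848
grip 14.165466387842109
18.3667 14.08895221955447 [ 0.2648879   0.33111383 -1.03030919]
```

View pics/c2.png

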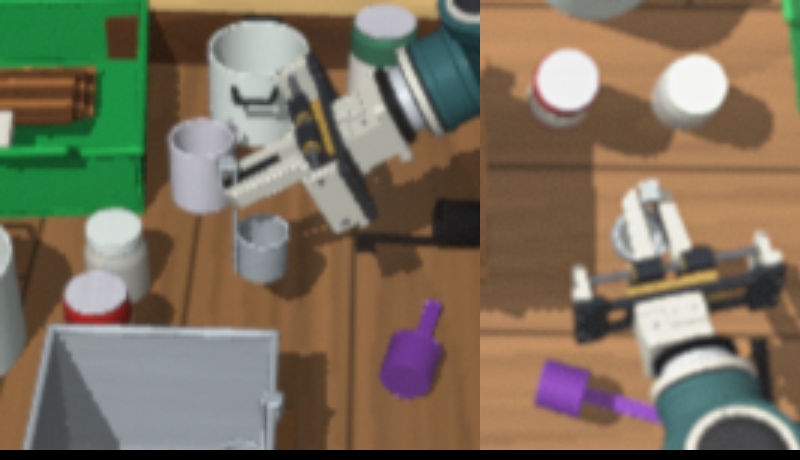

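The crop shows the measure held upright, hook at (232,170), cup below the fingers at (262,245). Now standing it on its cup.

Run:
```python
from h import *
P=np.array([.54,-.23,0]);q=read_orientation();a=Rq(q)[:,1]
move_l(P+[0,0,.118],speed=.12)
print(move_l(P+[0,0,.092],speed=.02,guard=2),read_tcp_pos(),read_force(),read_t())
set_gripper(.32,20)
c=np.array(read_tcp_pos())
move_l(c-a*.07,speed=.12);
move_l(c-a*.07+[0,0,.2],speed=.25)
print(a,read_t())
for n in("side","top"):
    p,d=grab_frame(n);cv2.imwrite(f"pics/{n}3.png",p);np.save(f"{n}3.npy",d)
b=cv2.imread("pics/side3.png");u,v=proj("side",[.54,-.23,.1]).astype(int);a=cv2.imread("pics/top3.png")
b=cv2.resize(b[max(0,v-60):v+70,u-80:u+80],None,fx=3,fy=3);u,v=proj("top",[.54,-.23,.1]).astype(int)
print("top crop origin",u-40,v-40)
a=cv2.resize(a[v-40:v+40,u-40:u+40],None,fx=4,fy=4)
o=np.zeros((400,800,3),np.uint8);o[:b.shape[0],:b.shape[1]]=b;o[:a.shape[0],480:480+a.shape[1]]=a[:,:320];cv2.imwrite("pics/c3.png",o)
for n in("top","side"):
    w=pts(n,np.load(n+"3.npy"));X,Y,Z=w[...,0],w[...,1],w[...,2]
    m=(X>.48)&(X<.60)&(Y>-.29)&(Y<-.17)
    k=m&(Z>.118)&(Z<.145);print(n,"crown",k.sum(),w[k].mean(0),w[k].min(0),w[k].max(0),np.median(Z[k]) if k.any() else 0)
    k=m&(Z>.03)&(Z<.055);print(n,"cup",k.sum(),w[k].mean(0),w[k].min(0),w[k].max(0))
```

```text
True [ 0.54022469 -0.23002512  0.10654874] [ 2.96231638 -0.19015031  3.91463378] 20.0083
[ 0.86863227  0.17827969 -0.46227083] 22.2
top crop origin 289 148
top crown 35 [ 0.55910484 -0.22884723  0.1326347 ] [ 0.55123621 -0.23799893  0.12316719] [ 0.56938411 -0.22065769  0.13829472] 0.1327971260749769
top cup 82 [ 0.52731    -0.2370824   0.04566765] [ 0.50047666 -0.26054108  0.03025661] [ 0.55143981 -0.20929389  0.05337767]
side crown 28 [ 0.55521867 -0.22371291  0.13056367] [ 0.54759341 -0.23240681  0.11905767] [ 0.56324607 -0.21230761  0.13623019] 0.13153308369718747
side cup 149 [ 0.52298831 -0.23279878  0.04059481] [ 0.49620792 -0.25998584  0.0300535 ] [ 0.54890594 -0.20479512  0.05042242]
```

View pics/c3.png

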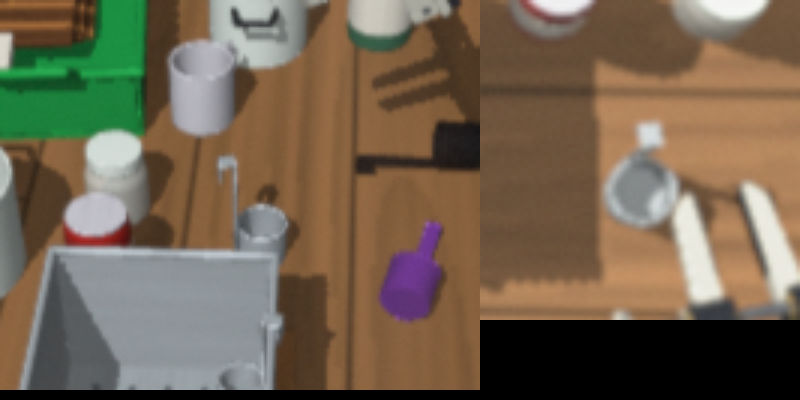

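The measure stands upright at side-crop (232,165–245), crown at top-crop (650,135). Two-view and TCP-derived crown positions agree within 1 mm. Next I'm regrasping from above and carrying it over the tub.

```bash
cat >> h.py <<'E'
al=np.radians(6)
aB=np.array([-np.sin(al),0,-np.cos(al)]);TB=np.array([.01325,0,-.0119])
def grip_pose(O,B,s): return O+B@TB, tool(B@aB,s*B[:,1])
BS=up((.98,.2));OS=np.array([.5566,-.2267,.130])
nx=np.cross(RIM,[0,0,1]);BH=np.column_stack([nx,RIM,[0,0,1.]])
def OH(z,dx=.0005,y=.0785): return np.array([.4999-.021*(y-.08)+dx,y,z])
E
python3 - <<'E'
from h import *
sg=None
for s in(1,-1):
    a=solve_ik(*grip_pose(OS,BS,s));a2=solve_ik(*grip_pose(OS+[0,0,.21],BS,s))
    for s2 in(s,):
        b=solve_ik(*grip_pose(OH(.34),BH,s2));c=solve_ik(*grip_pose(OH(.165),BH,s2))
    for v in(a,a2,b,c):print(s,None if v is None else np.round(v,2))
    if all(v is not None for v in(a,a2,b,c)) and sg is None: sg=s
print("sg",sg)
if sg:
    set_gripper(.45,50)
    p,q=grip_pose(OS+[0,0,.10],BS,sg);move_pose(p,q)
    p,q=grip_pose(OS,BS,sg);print(move_l(p,speed=.08,guard=4),read_tcp_pos(),p)
    set_gripper(0,50);print("grip",read_grip_width()*93,read_t())
    p,q=grip_pose(OS+[0,0,.21],BS,sg);move_l(p,speed=.15);print(read_grip_width()*93,read_t())
E
```

```text
1 [-0.47 -0.06  1.82  0.07  1.3   0.88]
1 [-0.47 -0.13  1.55  0.07  1.65  0.9 ]
1 [ 0.1  -0.17  1.58  0.01  1.84 -1.49]
1 [ 0.1  -0.12  1.82  0.01  1.55 -1.49]
-1 [-0.47 -0.06  1.82  0.07  1.3  -2.26]
-1 [-0.47 -0.13  1.55  0.07  1.65 -2.24]
-1 [ 0.1  -0.17  1.58  0.01  1.84  1.65]
-1 [ 0.1  -0.12  1.82  0.01  1.55  1.65]
sg 1
False [ 0.5438404  -0.22944844  0.11868166] [ 0.5436176  -0.22934947  0.1181    ]
grip 14.637925064949652 25.6583
15.010183277938827 27.2083
```

Run:
```python
from h import *
p,q=grip_pose(OH(.34),BH,1);move_pose(p,q);print(read_t(),read_grip_width()*93)
p,q=grip_pose(OH(.200),BH,1);print(move_l(p,speed=.08,guard=4),read_tcp_pos(),p,read_force(),read_t())
for n in("side","top"):
    im,d=grab_frame(n);cv2.imwrite(f"pics/{n}4.png",im);np.save(f"{n}4.npy",d)
    w=pts(n,d);X,Y,Z=w[...,0],w[...,1],w[...,2]
    for lo,hi in((-.05,-.01),(.03,.06),(.10,.13),(.17,.22)):
        m=(abs(Z-.165)<.006)&(Y>lo)&(Y<hi)&(X>.48)&(X<.52);print(n,"rim",lo,m.sum(),X[m].mean() if m.any() else 0)
    m=(Z>.192)&(Z<.208)&(abs(Y-.0785)<.012)&(X>.47)&(X<.51);print(n,"hook",m.sum(),w[m].mean(0),w[m].min(0),w[m].max(0))
b=cv2.imread("pics/side4.png");u,v=proj("side",OH(.19)).astype(int);a=cv2.imread("pics/top4.png")
print("side crop",u-45,v-50)
b=cv2.resize(b[v-50:v+60,u-45:u+45],None,fx=5,fy=5);u,v=proj("top",OH(.19)).astype(int)
print("top crop",u-40,v-40)
a=cv2.resize(a[v-40:v+40,u-40:u+40],None,fx=4.2,fy=4.2)
o=np.zeros((550,800,3),np.uint8);o[:b.shape[0],:b.shape[1]]=b;o[:a.shape[0],460:460+a.shape[1]]=a;cv2.imwrite("pics/c4.png",o)
```

```text
29.2667 15.113421209826104
False [0.51382873 0.07878376 0.18848948] [0.51367858 0.07877819 0.1881    ] [-0.45529055 -0.55409712 -1.18693666] 31.1667
side rim -0.05 0 0
side rim 0.03 0 0
side rim 0.1 30 0.49674127552622926
side rim 0.17 64 0.4951148864088278<stdin>:9: RuntimeWarning: Mean of empty slice.
  ret = um.true_divide(
Traceback (most recent call last):
ValueError: zero-size array to reduction operation minimum which has no identity
```

Run:
```python
from h import *
n="top";im,d=grab_frame(n);cv2.imwrite(f"pics/{n}4.png",im);np.save(f"{n}4.npy",d)
b=cv2.imread("pics/side4.png");u,v=proj("side",OH(.19)).astype(int);a=cv2.imread("pics/top4.png")
print("side crop",u-45,v-50, [proj("side",OH(.2025)+[k,0,0]) for k in(-.0085,.0085)],proj("side",[.4999,.0785,.165]))
b=cv2.resize(b[v-50:v+60,u-45:u+45],None,fx=5,fy=5);u,v=proj("top",OH(.19)).astype(int)
print("top crop",u-40,v-40,[proj("top",OH(.2025)+[k,0,0]) for k in(-.0085,.0085)],proj("top",[.4999,.0785,.165]))
a=cv2.resize(a[v-40:v+40,u-40:u+40],None,fx=4.2,fy=4.2)
o=np.zeros((550,800,3),np.uint8);o[:b.shape[0],:b.shape[1]]=b;o[:a.shape[0],460:460+a.shape[1]]=a;cv2.imwrite("pics/c4.png",o)
```

```text
side crop 217 146 [array([265.96544223, 193.47453835]), array([258.90145496, 193.15179121])] [262.55268488 203.64434497]
top crop 185 158 [array([224.988579  , 200.82849097]), array([225.11790075, 194.79837727])] [226.08692961 199.00474391]
```

View pics/c4.png

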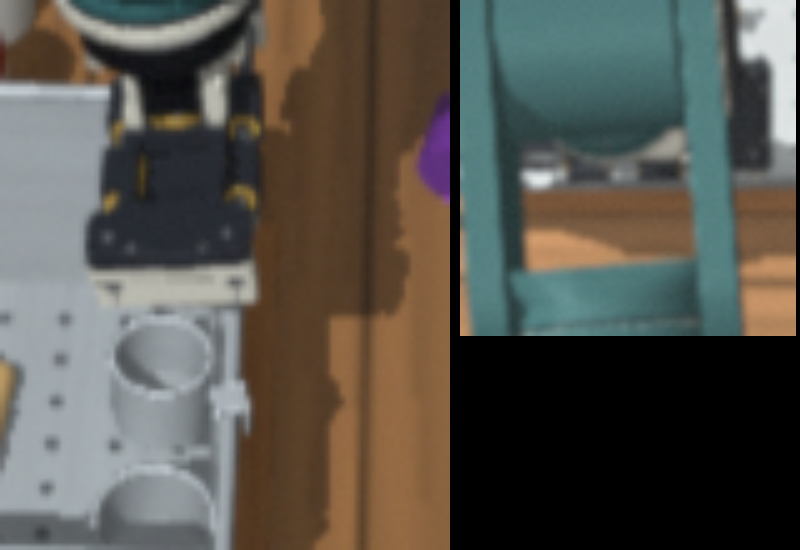

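Side crop: the mid cup hangs at (162,355), above and behind the large cup (155,510) with its hook at (232,400). The held hook is hidden by the gripper, so I'll check via the cup's ray, then descend under guard.

Run:
```python
from h import *
c=ray("side",217+163/5,146+355/5,.115);print("cup seen",c,"bias-corrected x",c[0]+.0026,"expected",OH(.2)+BH@[.0345,0,-.085])
f0=np.array(read_force())
p,q=grip_pose(OH(.160),BH,1)
h=move_l(p,speed=.015,guard=1.5);t=np.array(read_tcp_pos());print(h,"origin z",t[2]+.0119,t,np.array(read_force())-f0,read_t())
```

```text
cup seen [0.53233564 0.08164766 0.115     ] bias-corrected x 0.5349356363797659 expected [0.5349239  0.07922434 0.115     ]
True origin z 0.1647901215078385 [0.51363843 0.07878776 0.15289012] [-0.24590559  0.36099952  5.58860281] 33.3167
```

Run:
```python
from h import *
q=read_orientation();a=Rq(q)[:,1];c=np.array(read_tcp_pos())
hold(.2);print(read_force())
set_gripper(.27,10);print(read_grip_width()*93,read_force())
move_l(c-a*.05,speed=.06,guard=5);move_l(c-a*.05+[0,0,.12],speed=.2)
move_pose([.42,-.25,.32],q);print(read_t())
for n in("side","top"):
    im,d=grab_frame(n);cv2.imwrite(f"pics/{n}5.png",im);np.save(f"{n}5.npy",d)
    w=pts(n,d);X,Y,Z=w[...,0],w[...,1],w[...,2]
    for y in(.016,.0785,.148):
        m=(Z>.16)&(Z<.18)&(abs(Y-y)<.007)&(X>.485)&(X<.515)
        print(n,y,"crown z",m.sum(),np.percentile(Z[m],[50,90]).round(4) if m.any() else 0)
    m=(Z>.02)&(Z<.125)&(X>.508)&(X<.59)&(Y>-.05)&(Y<.22);yy=np.sort(Y[m&(Z>.06)]);g=np.diff(yy);i=np.sort(np.argsort(g)[-2:]);print("cup gaps",[(yy[k].round(3),yy[k+1].round(3)) for k in i])
b=cv2.imread("pics/side5.png");u,v=proj("side",OH(.14)).astype(int);a=cv2.imread("pics/top5.png")
b=cv2.resize(b[v-60:v+60,u-60:u+30],None,fx=4.5,fy=4.5);u,v=proj("top",OH(.14)).astype(int)
a=cv2.resize(a[v-60:v+30,u-60:u+60],None,fx=3.2,fy=3.2)
o=np.zeros((540,800,3),np.uint8);o[:b.shape[0],:b.shape[1]]=b;o[:a.shape[0],410:410+a.shape[1]]=a;cv2.imwrite("pics/c5.png",o)
```

```text
[0.08077828 0.10261534 5.59030658]
25.170722825509362 [ 0.21220261 -0.12712698  0.13151481]
36.9833
side 0.016 crown z 23 [0.1667 0.1685]
side 0.0785 crown z 31 [0.1663 0.1685]
side 0.148 crown z 37 [0.1676 0.1691]
cup gaps [(np.float64(0.04), np.float64(0.052)), (np.float64(0.107), np.float64(0.12))]
top 0.016 crown z 28 [0.1687 0.1722]
top 0.0785 crown z 28 [0.1687 0.1711]
top 0.148 crown z 26 [0.1691 0.1723]
cup gaps [(np.float64(0.034), np.float64(0.052)), (np.float64(0.102), np.float64(0.117))]
```

View pics/c5.png

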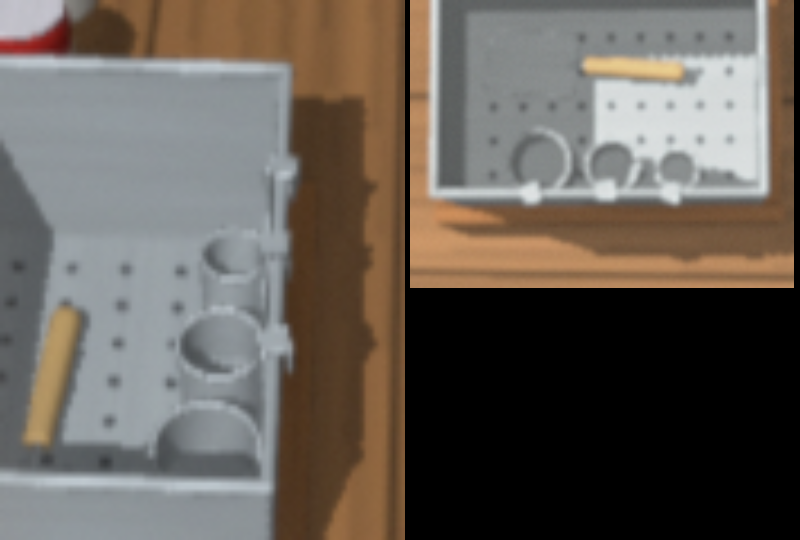

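All three hang in a row with hooks at top-crop x≈530, 605 and 672. The crowns are level and the cups clear of each other, so I'm handing in.

```bash
python3 -c "
from h import *
print(read_t(),read_force());print(hand_in())"
```

```text
37.0833 [-0.21344344  0.9587038   0.0380367 ]
the job is handed in; nothing more can be done
None
```

The middle measure now hangs on the near rim between the large and the small one, and I handed the job in at 37 s of robot time (limit 72 s).

- **Sliding apart:** I pushed the two hanging measures along the rim with closed fingers, using about 2 N or less. The gap between their cups came to about 77–83 mm.
- **Hanging:** I stood the middle measure on its cup, regrasped it from above and lowered it at 15 mm/s. It stopped on rim contact at a hook height of 164.8 mm, against 165 mm expected. The rim was carrying it, with about 5.6 N on the wrist, before I let go.
- **Last checks:** All three crowns are level to about 1 mm in each view. The cups are clear of each other by 12–18 mm, no hook came off, and the tool force is near zero with the arm away.
- **Disagreements and gaps:**
    - The two cameras differ by 3–4 mm in x. I settled that by touching the rim, which agreed with their mean.
    - The held hook was hidden by the gripper during the final descent, so I checked its position from the cup instead.
    - I did not measure the other objects again. The later pictures showed nothing disturbed.

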